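# Bring a wet hanging housing over the curing lamp

## Task

The freshly coated tool housing hangs from the overhead trolley with its drip tip inside the rim of the drip cup. Working only by the trolley's handle, never touching the wet housing or letting it swing wildly, draw it out of the cup (it catches on the rim, jumps free and swings) and bring it over the round window of the curing lamp, stopping its swing so that the tip hangs still over the window's centre for at least five seconds; then let go of the handle and leave it hanging there. Leave the drip cup where it stands, and the housings, screwdriver and cardboard ring that lie in front of the robot.

Things in the scene. Friction and masses are not known exactly. Their poses are not given: they have to be found in the camera images.
- portal: Fixed green steel portal on the table, posts 720 mm high and 1040 mm apart, carrying a level steel rail along its own y axis (about world y, turned up to 0.1 rad). Origin on the table under the middle of the rail; z up, y along the rail. The rail is 720 mm above the table; the drip cup, the lamp and the tray all stand on the line below it.
- trolley (a joint): Position of the trolley along the portal's +y (m), 0 in the middle of the rail, stops at -0.36 and +0.36. Trolley with handle nominally 0.8 kg, about 2.5 N dry friction and 2 N s/m: it stays where it is left, and the swinging load does not move it.
- grip (a point): Centre of the trolley's handle, 280 mm above the table: a black upright block 50 (portal x) x 24 (portal y, the way to pinch it from above) x 60 mm high, rigid with the trolley. Its 14 mm rod comes from behind (+x), 10 mm below the centre, and runs up to the rail 110 mm behind it; free above. The load's pivot lies 155 mm farther along portal +x.
- plumb (a point): Unseen point that goes with the trolley, where the drip tip hangs when plumb: 580 mm straight below the pivot pin (680 mm above the table, axis level along portal x), 155 mm from the handle's centre along portal +x. The load swings only in the upright plane of the rail, so its angle is (tip - plumb along portal y) / 0.58 m.
- load: The hanging load: wire and orange pistol-shaped housing, barrel down (52 mm thick), pistol grip away from the robot; about 0.6 kg (varies), centre of mass about 440 mm below the pivot. Origin: lowest point of its steel drip tip (16 mm thick), 580 mm below the pivot, 100 mm above the table at rest; z up along the wire. Period about 1.35 s (4.65 rad/s); loses only about 2 % of its swing per period.
- cup_rim (a point): Centre of the drip cup's rim: inner diameter 48 mm, 106 mm above the table, so 6 mm higher than the hanging tip. Moving the trolley drags the tip over the rim: it comes free when the load leans about 0.14 rad (trolley some 100 mm from the cup) and then swings by as much either side of plumb.
- cup: The drip cup, a heavy round stand (3 kg); origin under the centre of its 100 mm base, z up.
- window (a point): Centre of the round glass window (60 mm across) in the top of the curing lamp: a fixed low white box 130 x 130 mm, top about 48 mm above the table, under the rail 210 to 290 mm from the cup, to its left or right. The tip must hang over this point.
- tray: Fixed square open metal drip tray 130 x 130 x 30 mm under the rail on the other side of the cup; not the target. Origin under its centre.
- shell_a: Loose orange tool housing lying on the table left of the robot's front, barrel 170 x 50 x 50 mm; leave it. Origin under the barrel's centre.
- shell_b: A like housing lying right of the front; leave it.
- driver: Screwdriver lying in front of the robot; leave it. Origin at the middle of its underside.
- tape: Cardboard ring 100 mm across, 25 mm high, lying in front of the robot; leave it.
Mind the look-alikes: they are no part of the job. Of the things that look like the part that bears window, take the one that is farthest from the robot's base at the start. There is more than one size of the cup; the job needs the larger.

How it is judged:
By the outcome, as a careful person would: the job done as asked, in the order asked, and still so for the second after the job is handed in, with the robot touching nothing.
It also fails if it takes over 48 s, if anything falls off the work surface, if the arm or the gripper's body presses on something with over 40 N, if the wrist force passes 120 N, or if a joint passes its speed limit or range.

## Robot

A 6-joint arm with a two-finger parallel gripper is mounted at the origin on the work surface. World frame = base frame: x ahead of the robot, y to its left, z up, the work surface at z = 0. Lengths are in mm, angles in rad, forces in N, time in s.
With the tool pointing down it reaches from about 375 to 925 mm from the base axis. Payload 5.7 kg.
Tool frame: the origin (TCP) lies at the very end of the fingers, on their centre line; the grasp point (between the pads) lies 19 mm behind it; z points along the fingers, y is the line along which they close (so a half turn about z gives the same grasp; the last joint's range is limited). The gripper opens to 88 mm and grips with 3 to 60 N. Pads are 20 mm wide; open, the fingers measure 115 mm over their backs; the gripper's body (75 mm by 178 mm) begins 61 mm behind the grasp point.
Start: joints at [1.078, 0.359, 1.51, -0, 1.272, -0.115], TCP at [221.316, 557.657, 222.623] pointing down, gripper open.
Joint ranges: [-2.97, 2.97], [-1.01, 2.36], [0.21, 2.38], [-0.96, 4.11], [0.2, 2.71], [-2.98, 2.98]. Speed limits (rad/s): [2.39, 2.39, 3.14, 3.14, 3.14, 3.14].

## Interface

Orientations are given as a unit quaternion [x, y, z, w].
In Python, from station import env, snapshot, get_calibration gives the robot as it stands.
- The arm moves only by the shell command python3 -m creep 'ROWS'. ROWS is JSON, a list of rows, each a list of 3 entries, a list of its own where there are three numbers: the closure, from 0 (fully open) to 1 (shut), then the shift along the tool's x, y, z each as a share of 0.4 m, from -1 to 1, then the turn, a rotation vector about the tool's x, y, z each as a share of 90 degrees, from -1 to 1. In form: [[claw, [dx, dy, dz], [rx, ry, rz]], ...]. A call has exactly 8 rows; each row is the pose to reach, as a shift and turn from the pose commanded when the call began, along the tool's axes at that moment; what a row does not reach only later rows make up. A row lasts 1/10 s, in which the tool goes at most 50 mm and 8.59 degrees, less where a joint would pass 70% of its speed; a pose out of reach is approached as far as the arm can. A call with a number of a shift or a turn outside -1 to 1 is refused whole. A call with a gripper value outside its range is refused whole. The fingers move at their own pace and stop on an object; the grip force is fixed at half the most. Time passes only in rows, so rows that repeat a pose let the fingers close, or fill a call up. It gives the time, the measured TCP pose, the force, the opening and the grip force at its end, in the units of the state.
- env.state(): the state, without advancing time (a new reading comes with each control period).
- snapshot(name): name is "scene" or "top" or "wrist"; returns the picture (480x640x3 uint8, red, green, blue); there is no depth.
- get_calibration(name): a dict with "fx", "fy", "cx", "cy" (pixels), "k1" (the pictures are not rectified: a ray, as slopes to the right and down, at radius r is drawn at 1 + k1 r^2 times it, then the intrinsics apply), "origin" and "orientation" of the camera in the world; the wrist camera has in their place "tool_from_camera" (4x4, takes a point from camera to tool coordinates, whose origin is the TCP and whose axes are the flange's). Camera axes: x right, y up, looking along -z (the intrinsics and any distortion apply to the point x, -y, -z); pixel columns grow to the right and rows downward; lengths in mm; the calibration is good to about 2 mm. A picture is of the moment at which its call begins: read the wrist's pose just before it. get_calibration takes no time and is no camera call.
- env.hand_in(): hands the job in; it is judged then, once.
The state is a dict: "time_s": time; "q": joint angles; "joint_vel": joint speeds; "tau": joint torques, N m; "tcp_pos": TCP position; "ee_rot": TCP orientation; "ft_force": force on the tool from outside, world axes, zero at the start; "moment": the same for the moment, N m; "grip_width": opening from 0.0 (shut) to 1.0 (fully open); "finger_force": force on a finger pad.
Only numpy, scipy, OpenCV 4.12 (cv2) and the standard library are available. Lean on these libraries where they do the work, as an engineer would, in place of code of your own. Each camera call takes 0.05 s, during which the arm holds its last target. There are 200 camera calls.

## Working session

There is one attempt and no reset: what is moved stays moved. The work goes in short steps, Python scripts to look and compute and a shell command to move; the robot and the scene stay as the last step left them, time stands still between calls to the robot, and variables do not carry over. Pictures are saved under pics/ and viewed, at most 10 in all, crops included, and the job is handed in when it is done.

```bash
ls; mkdir -p pics
cat > h.py <<'E'
import numpy as np,cv2,json
from station import env,snapshot,get_calibration
from scipy.spatial.transform import Rotation as R
def cam(name,st=None):
    c=get_calibration(name)
    if 'origin' in c:
        o=np.array(c['origin'],float); q=np.array(c['orientation'],float)
        M=R.from_quat(q).as_matrix() if q.size==4 else q.reshape(3,3)
    else:
        T=np.array(c['tool_from_camera']); st=st or env.state()
        Rt=R.from_quat(st['ee_rot']).as_matrix(); o=Rt@T[:3,3]+np.array(st['tcp_pos']); M=Rt@T[:3,:3]
    return c,o,M
def ray(C,u,v):
    c,o,M=C; d=np.array([(u-c['cx'])/c['fx'],(v-c['cy'])/c['fy']]); s=d.copy()
    for _ in range(20): s=d/(1+c['k1']*(s@s))
    r=M@np.array([s[0],-s[1],-1]); return o,r/np.linalg.norm(r)
def onz(C,u,v,z):
    o,r=ray(C,u,v); return o+r*(z-o[2])/r[2]
def proj(C,p):
    c,o,M=C; x=M.T@(np.array(p,float)-o); s=np.array([x[0],-x[1]])/-x[2]; s=s*(1+c['k1']*(s@s))
    return s*[c['fx'],c['fy']]+[c['cx'],c['cy']]
E
python3 - <<'E'
from h import *
print(env.state())
for n in('scene','top'):
    im=snapshot(n); cv2.imwrite(f'pics/{n}0.png',im[...,::-1]); print(n,get_calibration(n))
print(get_calibration('wrist'))
E
```

```text
pics
{'time_s': 0.0, 'q': array([ 1.07792582e+00,  3.59465788e-01,  1.51139639e+00,  2.42397824e-06,
        1.27247646e+00, -1.15080799e-01]), 'joint_vel': array([ 1.12283435e-03,  9.45060719e-04,  9.98997828e-04, -3.47453395e-06,
        1.65946795e-03,  3.85446871e-04]), 'tau': array([-5.97284870e-04, -5.15362608e+01, -2.70710492e+01,  6.72590942e-02,
        3.48722795e-02, -1.23200157e-04]), 'tcp_pos': array([221.00048453, 557.10405948, 221.84664184]), 'ee_rot': array([ 1.87773802e-01,  9.82211911e-01, -8.32623854e-04, -2.62405995e-04]), 'ft_force': array([-0.77143598,  0.22846699,  0.10368164]), 'moment': array([-0.00772172,  0.0215709 ,  0.01898334]), 'finger_force': 0.0, 'grip_width': 1.0015255802219711}
scene {'fx': 540.8554773643706, 'fy': 540.8554773643706, 'cx': 306.4607057099509, 'cy': 236.70565790787586, 'k1': -0.11796800814116536, 'origin': array([1233.19146438,  464.21983329,  856.98763565]), 'orientation': array([0.22972557, 0.39172953, 0.78106607, 0.42861397])}
top {'fx': 514.0424656106203, 'fy': 514.0424656106203, 'cx': 314.6717957105745, 'cy': 238.78463156562682, 'k1': -0.1409924836490832, 'origin': array([ 197.09114692,  -19.58768113, 1356.70222623]), 'orientation': array([ 0.07391083, -0.06990677, -0.69423818,  0.71251918])}
{'fx': 363.32560549152083, 'fy': 363.32560549152083, 'cx': 308.93986605248494, 'cy': 244.825731553371, 'k1': -0.029847103277481375, 'tool_from_camera': array([[ 1.66751872e-04,  9.54542452e-01,  2.98074957e-01,
         8.24578813e+01],
       [ 9.99999818e-01, -3.32105119e-04,  5.04089958e-04,
        -4.77475470e-01],
       [ 5.80167483e-04,  2.98074818e-01, -9.54542333e-01,
        -1.61821518e+02],
       [ 0.00000000e+00,  0.00000000e+00,  0.00000000e+00,
         1.00000000e+00]])}
```

View pics/scene0.png

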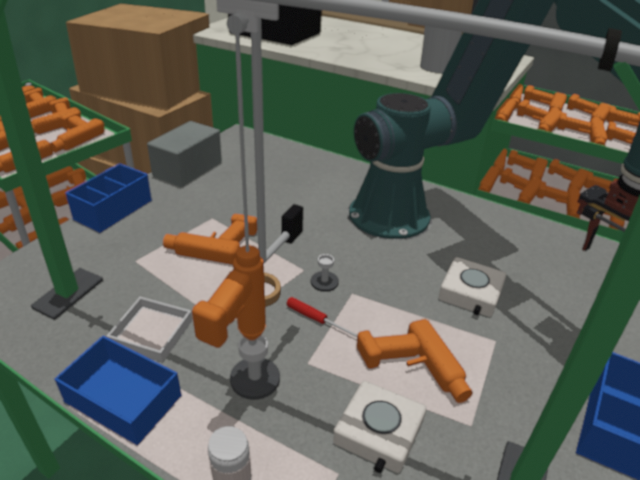

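View pics/top0.png

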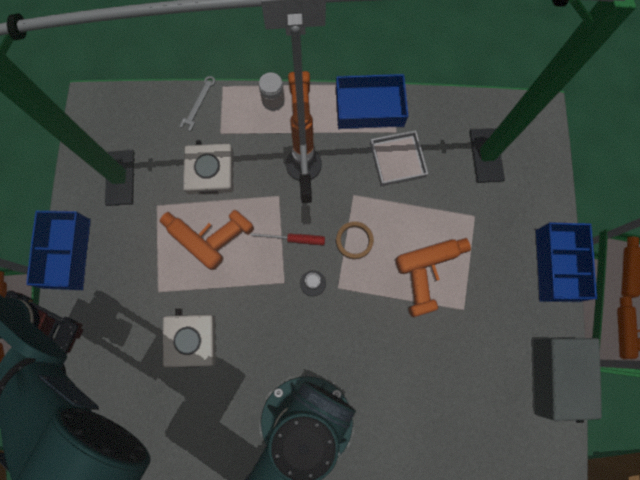

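The windows are top (207,166) / scene (382,416) and top (187,341) / scene (475,278). The first is farthest from the base and under the rail, so it is the target. The cups are top (303,160), the large one under the load, and the small one at (313,282). I'll confirm both in one enlarged crop and measure.

Run:
```python
from h import *
t=cv2.imread('pics/top0.png'); s=cv2.imread('pics/scene0.png')
a=cv2.resize(t[120:215,170:330],None,fx=5,fy=5,interpolation=cv2.INTER_CUBIC)[:300*2,:800]
a=cv2.resize(t[130:210,170:330],(800,400),interpolation=cv2.INTER_CUBIC)
b=cv2.resize(s[190:310,220:320],(240,200)); 
b1=cv2.resize(s[195:275,225:325],(400,200) and (250,200),interpolation=cv2.INTER_CUBIC)
b2=cv2.resize(s[320:400,205:305],(250,200),interpolation=cv2.INTER_CUBIC)
b3=cv2.resize(s[380:460,332:432],(250,200),interpolation=cv2.INTER_CUBIC)
o=np.zeros((600,800,3),np.uint8);o[:400]=a;o[400:,:250]=b1;o[400:,260:510]=b2;o[400:,520:770]=b3
cv2.imwrite('pics/crop.png',o)
T=cam('top');S=cam('scene')
# glass: segment darker disc inside white
for n,im,C,c0,zz in(('top',t,T,(207,166),48),('scene',s,S,(382,416),48)):
    x,y=c0; g=im[y-45:y+45,x-50:x+50].astype(int); 
    hsv=cv2.cvtColor(im[y-45:y+45,x-50:x+50],cv2.COLOR_BGR2HSV)
    print(n,im[y,x],im[y+ (0),x+ (20 if n=='top' else 30)])
    d=(np.abs(g-im[y,x].astype(int)).max(2)<22).astype(np.uint8)
    k,l,st,ce=cv2.connectedComponentsWithStats(d,connectivity=4)
    i=l[45,50]; 
    cnt=max(cv2.findContours((l==i).astype(np.uint8),0,1)[0],key=cv2.contourArea)
    e=cv2.fitEllipse(cv2.convexHull(cnt)); p=(e[0][0]+x-50,e[0][1]+y-45)
    print(e,p,onz(C,*p,zz))
for p in((120,178),(487,155)): print('foot',onz(T,*p,5))
print('cupbase',onz(T,303,162,10), 'scene', onz(S,255,378,10))
print('tray',onz(T,400,157,20))
# rail ends in top at z=720 (rail visible)
for p in((20,27),(560,0),(100,22),(200,15)): print('rail',onz(T,*p,720))
```

```text
top [99 99 94] [143 150 155]
((49.27634048461914, 44.409889221191406), (20.324066162109375, 21.690176010131836), 63.23246383666992) (206.27634048461914, 165.4098892211914) [662.54688987 290.06407159  48.        ]
scene [142 143 135] [186 193 198]
((49.58845901489258, 44.90523910522461), (27.29876136779785, 33.494773864746094), 105.73263549804688) (381.5884590148926, 415.9052391052246) [662.51487983 289.03441365  48.        ]
foot [637.29852798 545.8177361    5.        ]
foot [ 731.30634464 -490.30574664    5.        ]
cupbase [691.48294883  29.80296929  10.        ] scene [690.06750939  31.03362808  10.        ]
tray [ 710.10358879 -238.161786     20.        ]
rail [646.71432829 443.66422447 720.        ]
rail [ 708.36442588 -376.97679964  720.        ]
rail [647.45874953 311.52424391 720.        ]
rail [655.26617057 160.56765068 720.        ]
```

View pics/crop.png

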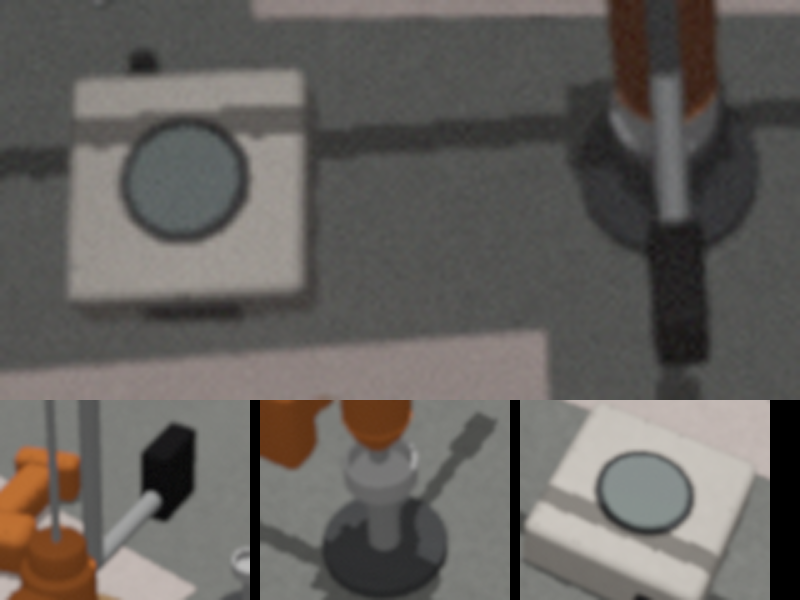

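The crop shows the target lamp with its round glass (top 206,165; scene 382,416), agreeing in both views at (662.5, 289.5, 48). The big cup sits under the load, and the black handle's top-to-front outline runs from about top (306,174) to (306,202). Next I'll compute the handle centre and the approach.

Run:
```python
from h import *
T=cam('top');S=cam('scene')
t=cv2.imread('pics/top0.png'); s=cv2.imread('pics/scene0.png')
def blk(im,x0,x1,y0,y1,th):
    m=(im[y0:y1,x0:x1].max(2)<th).astype(np.uint8)
    k,l,st,ce=cv2.connectedComponentsWithStats(m); i=1+st[1:,4].argmax(); return st[i]+[x0,y0,0,0,0],ce[i]+[x0,y0]
a,ca=blk(t,290,325,165,215,45); b,cb=blk(s,265,320,195,260,50); print(a,ca,b,cb)
# triangulate centroids
o1,r1=ray(T,*ca);o2,r2=ray(S,*cb)
k=np.linalg.lstsq(np.c_[r1,-r2],o2-o1,rcond=None)[0]; print('tri',o1+k[0]*r1,o2+k[1]*r2)
print('back top',onz(T,ca[0],a[1],310),'front bot',onz(T,ca[0],a[1]+a[3],250))
psi=0.091
# rim from scene: ellipse centre in crop ~ (380,470)->px
for p in((258,347),(257,346)): print('rim',onz(S,*p,106))
for y in (30,160,290):
    for z in(100,135,160,200,300): print(y,z,proj(S,[690-.091*(y-30),y,z]).round(),proj(T,[690-.091*(y-30),y,z]).round())
```

```text
[299 174  13  29 286] [305.17832168 187.74125874] [282 205  21  38 555] [292.58018018 221.88468468]
tri [531.3369742   13.09889322 284.91163951] [531.06070701  13.61864429 284.84133448]
back top [554.25487242  13.27493112 310.        ] front bot [506.64392856  13.07938623 250.        ]
rim [689.76919796  42.02031019 106.        ]
rim [688.771833    39.02107746 106.        ]
30 100 [253. 347.] [302. 151.]
30 135 [252. 334.] [302. 145.]
30 160 [252. 324.] [301. 142.]
30 200 [251. 308.] [301. 135.]
30 300 [248. 263.] [300. 118.]
160 100 [316. 372.] [252. 154.]
160 135 [316. 359.] [250. 149.]
160 160 [317. 349.] [249. 145.]
160 200 [318. 333.] [247. 139.]
160 300 [320. 288.] [241. 121.]
290 100 [385. 400.] [202. 157.]
290 135 [387. 387.] [199. 152.]
290 160 [389. 377.] [197. 149.]
290 200 [392. 361.] [194. 143.]
290 300 [400. 315.] [183. 126.]
```

Handle centre is about (531, 13, 280), consistent with the cup and plumb geometry. Remaining travel along the rail is about 263 mm toward +y. I'll move halfway while rising and turning.

```bash
python3 -m creep '[[0,[-0.076,-0.061,-0.038],[0,0,-0.037]],[0,[-0.153,-0.122,-0.077],[0,0,-0.074]],[0,[-0.229,-0.183,-0.115],[0,0,-0.111]],[0,[-0.305,-0.245,-0.154],[0,0,-0.149]],[0,[-0.381,-0.306,-0.192],[0,0,-0.186]],[0,[-0.458,-0.367,-0.231],[0,0,-0.223]],[0,[-0.534,-0.428,-0.269],[0,0,-0.26]],[0,[-0.61,-0.489,-0.308],[0,0,-0.297]]]'
python3 -c "
from h import *
s=env.state(); M=R.from_quat(s['ee_rot']).as_matrix();print(s['time_s'],s['tcp_pos'],M.round(4))
print(M.T@(np.array([531,13.3,345])-s['tcp_pos'])/400)"
```

```text
time_s: 0.9
tcp_pos: [376.1, 284.3, 346.2]
ee_rot: [-0.046, 0.999, -0.0, -0.0]
ft_force: [0.9, -0.4, 0.3]
grip_width: 1.001
finger_force: 0.0
0.9 [376.13390355 284.26812777 346.18426812] [[-9.958e-01 -9.120e-02 -5.000e-04]
 [-9.120e-02  9.958e-01 -3.000e-04]
 [ 5.000e-04 -3.000e-04 -1.000e+00]]
[-0.32376641 -0.70990865  0.00299888]
```

```bash
python3 -m creep '[[0,[-0.04,-0.089,0],[0,0,0]],[0,[-0.081,-0.178,0],[0,0,0]],[0,[-0.121,-0.266,0],[0,0,0]],[0,[-0.162,-0.355,0],[0,0,0]],[0,[-0.202,-0.444,0],[0,0,0]],[0,[-0.243,-0.533,0],[0,0,0]],[0,[-0.283,-0.621,0.003],[0,0,0]],[0,[-0.324,-0.71,0.003],[0,0,0]]]'
python3 -c "
from h import *
s=env.state(); im=snapshot('wrist'); cv2.imwrite('pics/w1.png',im[...,::-1]); C=cam('wrist',s)
print(s['tcp_pos'],[proj(C,p).round() for p in ([531,13.3,310],[508,0,310],[553,26,310])])"
```

```text
time_s: 1.7
tcp_pos: [530.4, 13.0, 344.2]
ee_rot: [-0.044, 0.999, 0.0, -0.0]
ft_force: [0.4, 0.4, -0.2]
grip_width: 1.0
finger_force: 0.0
[530.3941423   12.95468563 344.19123511] [array([310., 281.]), array([290., 242.]), array([328., 316.])]
```

View pics/w1.png

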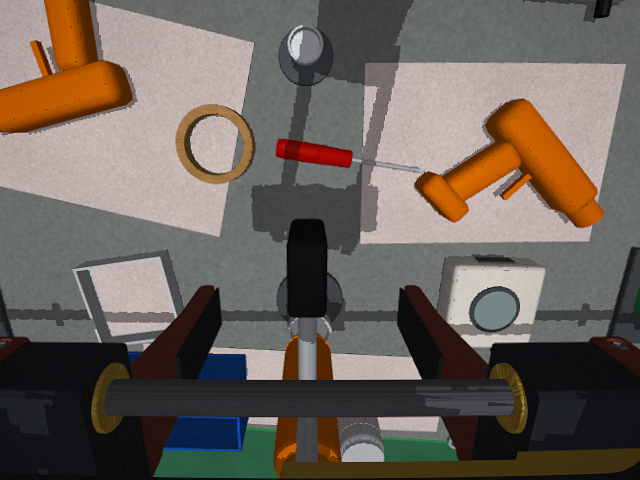

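The wrist view shows the handle at (308,270), centred between the fingers. The cup is behind it at (308,300) and the target window is at (495,310). Descending and gripping.

```bash
python3 -c "
from h import *
w=cv2.imread('pics/w1.png');C=cam('wrist');print(onz(C,495,310,48))"
python3 -m creep '[[0,[0,0,0.07],[0,0,0]],[0,[0,0,0.14],[0,0,0]],[0,[0,0,0.203],[0,0,0]],[0.5,[0,0,0.203],[0,0,0]],[1,[0,0,0.203],[0,0,0]],[1,[0,0,0.203],[0,0,0]],[1,[0,0,0.203],[0,0,0]],[1,[0,0,0.203],[0,0,0]]]'
python3 -c "
from h import *
s=env.state(); cv2.imwrite('pics/w2.png',snapshot('wrist')[...,::-1]);M=R.from_quat(s['ee_rot']).as_matrix();print(s['tcp_pos'],s['grip_width']*88,s['finger_force'],s['ft_force'],M[:,1])"
```

```text
[666.86357023 280.59083866  48.        ]
time_s: 2.55
tcp_pos: [530.9, 14.5, 264.6]
ee_rot: [-0.044, 0.999, -0.0, 0.001]
ft_force: [0.4, -0.1, -0.1]
grip_width: 0.583
finger_force: 0.0
[530.89108232  14.48565789 264.61897893] 51.32940941951599 0.0 [ 0.43915653 -0.0750428  -0.06941118] [-8.87732817e-02  9.96051731e-01 -5.03333598e-04]
```

```bash
python3 -m creep '[[1,[0,0,0],[0,0,0]],[1,[0,0,0],[0,0,0]],[1,[0,0,0],[0,0,0]],[1,[0,0,0],[0,0,0]],[1,[0,0,0],[0,0,0]],[1,[0,0,0],[0,0,0]],[1,[0,0,0],[0,0,0]],[1,[0,0,0],[0,0,0]]]'
python3 - <<'E'
from h import *
s=env.state(); cv2.imwrite('pics/w3.png',snapshot('wrist')[...,::-1]); cv2.imwrite('pics/s3.png',snapshot('scene')[...,::-1]); cv2.imwrite('pics/t3.png',snapshot('top')[...,::-1])
M=R.from_quat(s['ee_rot']).as_matrix();print(s['tcp_pos'],s['grip_width']*88,s['finger_force'],s['ft_force'],M[:,1])
def ell(im,x,y,th=22,r=40):
    g=im[y-r:y+r,x-r:x+r].astype(int); d=(np.abs(g-np.median(im[y-3:y+4,x-3:x+4].reshape(-1,3),0)).max(2)<th).astype(np.uint8)
    k,l,st,ce=cv2.connectedComponentsWithStats(d,connectivity=4)
    c=max(cv2.findContours((l==l[r,r]).astype(np.uint8),0,1)[0],key=cv2.contourArea)
    e=cv2.fitEllipse(cv2.convexHull(c)); return (e[0][0]+x-r,e[0][1]+y-r),e[1]
w=cv2.imread('pics/w1.png'); 
import types
s1=dict(tcp_pos=[530.39,12.95,344.19],ee_rot=[-.044,.999,0,0])
# exact orientation: use current one (unchanged)
s1['ee_rot']=s['ee_rot']
C=cam('wrist',s1); p,e=ell(w,495,308); print('win wrist',p,e,onz(C,*p,48)); print('cupbase',onz(C,310,297,12))
print('proj of top-estimate',proj(C,[662.5,289.5,48]))
E
```

```text
time_s: 3.4
tcp_pos: [530.3, 14.3, 263.6]
ee_rot: [-0.044, 0.999, -0.0, 0.0]
ft_force: [-0.3, -2.5, 3.9]
grip_width: 0.274
finger_force: 30.0
[530.26277458  14.29309989 263.59927829] 24.115916473222367 30.000168085098267 [-0.33830745 -2.51481225  3.89071626] [-8.85486383e-02  9.96071777e-01 -3.91237920e-04]
win wrist (494.8811264038086, 309.9659614562988) (35.552669525146484, 43.559226989746094) [663.03056644 287.53399099  48.        ]
cupbase [682.7519522   27.38065725  12.        ]
proj of top-estimate [496.31918397 309.73286241]
```

View pics/s3.png

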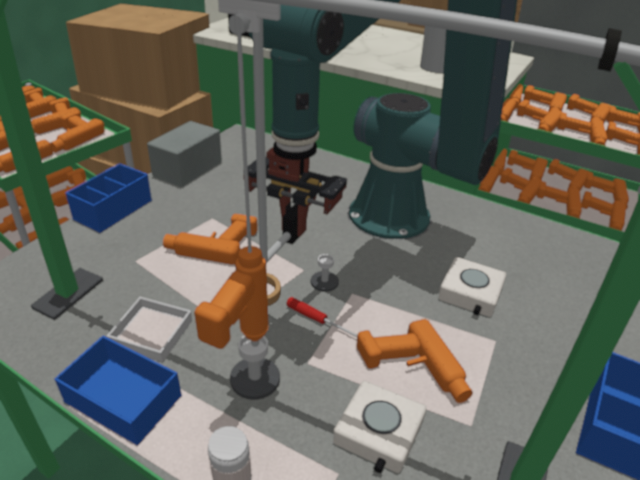

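View pics/w3.png

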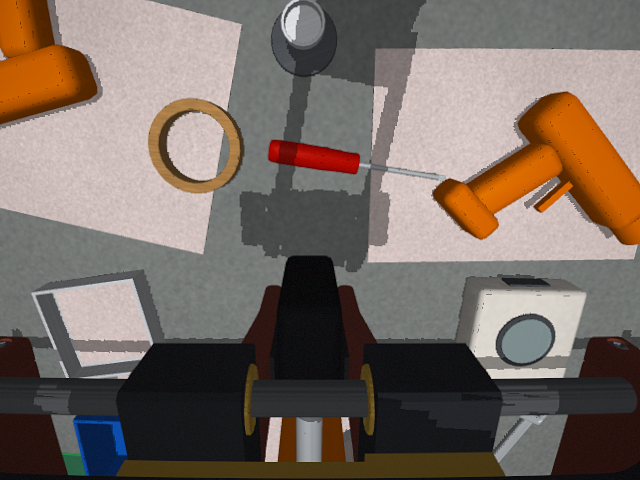

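Grip is secure (24.1 mm, 30 N). The wrist view shows the closed fingers on the handle and the window at (525,340). Goal is 262 mm along tool +y. Dragging out smoothly at 100 mm/s for 160 mm.

```bash
python3 -m creep '[[1,[0,0.025,0],[0,0,0]],[1,[0,0.05,0],[0,0,0]],[1,[0,0.075,0],[0,0,0]],[1,[0,0.1,0],[0,0,0]],[1,[0,0.125,0],[0,0,0]],[1,[0,0.15,0],[0,0,0]],[1,[0,0.175,0],[0,0,0]],[1,[0,0.2,0],[0,0,0]]]' && python3 -m creep '[[1,[0,0.025,0],[0,0,0]],[1,[0,0.05,0],[0,0,0]],[1,[0,0.075,0],[0,0,0]],[1,[0,0.1,0],[0,0,0]],[1,[0,0.125,0],[0,0,0]],[1,[0,0.15,0],[0,0,0]],[1,[0,0.175,0],[0,0,0]],[1,[0,0.2,0],[0,0,0]]]'
cat > shoot.py <<'E'
import sys; from h import *
tag=sys.argv[1]; n=int(sys.argv[2]); ims=[];ts=[]
s=env.state(); M=R.from_quat(s['ee_rot']).as_matrix(); print(s['tcp_pos'],M[:,1],s['ft_force'])
for i in range(n):
    ts.append(env.state()['time_s']); ims.append(snapshot('scene'))
np.savez(f'{tag}.npz',t=ts,im=np.array(ims),tcp=s['tcp_pos']); print(ts[0],ts[-1])
cv2.imwrite(f'pics/{tag}.png',ims[0][...,::-1])
E
python3 shoot.py a 16
```

```text
time_s: 4.35
tcp_pos: [523.3, 95.0, 263.6]
ee_rot: [-0.044, 0.999, -0.0, 0.0]
ft_force: [-0.1, -3.7, 4.9]
grip_width: 0.272
finger_force: 30.0
time_s: 5.15
tcp_pos: [516.3, 174.9, 263.6]
ee_rot: [-0.044, 0.999, 0.0, 0.0]
ft_force: [1.7, -2.1, 4.6]
grip_width: 0.273
finger_force: 30.0
[516.32102863 174.88270026 263.60853473] [-8.87274447e-02  9.96055931e-01  1.48543262e-04] [ 1.74714952 -2.11845444  4.5732823 ]
5.15 5.9
```

View pics/a.png

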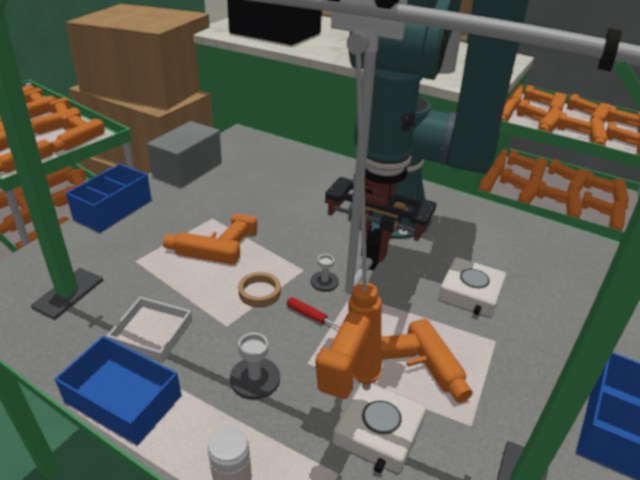

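The load is free and swinging, at (365,340) beside the lamp, with the cup standing at (255,375). The left edge of the pistol grip (318,370) is clear of the other orange things, so I'll track that.

```bash
cat > track.py <<'E'
import sys; from h import *
from scipy.optimize import least_squares
e=np.array([-.0887,.9961,0]); n=np.array([.9961,.0887,0]); P0=np.array([662.7,289.2,0])
C=cam('scene')
def feat(im):
    h=cv2.cvtColor(im,cv2.COLOR_RGB2HSV); m=((h[...,0]<16)&(h[...,1]>150)&(h[...,2]>60)).astype(np.uint8)
    m[:305]=0; m[:,:150]=0; m=cv2.morphologyEx(m,cv2.MORPH_OPEN,np.ones((5,5)))
    ys,xs=np.nonzero(m); u0=xs.min(); 
    r=[(np.nonzero(m[v,:])[0].min(),v) for v in range(ys.min(),ys.max()+1) if m[v].any()]
    r=np.array([q for q in r if q[0]<=u0+4]); u,v=r[:,0].mean(),r[:,1].mean()
    o,d=ray(C,u,v); t=((P0+95*n-o)@n)/(d@n); p=o+t*d
    return (p-P0)@e,p[2],u,v   # position along rail, 0=window
def run(tag,w=4.65,dmp=.015):
    D=np.load(f'{tag}.npz'); t=D['t']; ty=(D['tcp']+154.4*np.array([1,0,0])+13.7*np.array([0,1,0])-P0)@e
    F=np.array([feat(i) for i in D['im']]); th=(F[:,0]-ty)/(680-F[:,1])
    return t,ty,F,th
if __name__=='__main__':
    im=cv2.imread('pics/scene0.png')[...,::-1]; f=feat(im); print('rest',f)
    for tag in sys.argv[1:]:
        t,ty,F,th=run(tag); print(ty,F[:,2].round(1),F[:,1].round(),th.round(3))
        T=t-t[-1]
        c0=(f[0]+262.1)/(680-f[1])
        for off in(0,1):
          for w in(4.6,4.65,4.7):
            A=np.c_[np.cos(w*T),np.sin(w*T),np.ones_like(T)]
            if off: x,r=np.linalg.lstsq(A,th,rcond=None)[:2]
            else: x,r=np.linalg.lstsq(A[:,:2],th-c0,rcond=None)[:2]
            print(w,off,'c0',c0,'th,thd at last t',x[0],x[1]*w,x[2:],'amp',np.hypot(x[0],x[1]),'rms',np.sqrt(r/len(T)))
E
python3 track.py a
```

```text
rest (np.float64(-312.0410384248895), np.float64(223.23555717403735), np.float64(194.53125), np.float64(320.5))
-100.9363575137282 [294.9 294.9 294.9 294.9 294.9 294.9 294.9 294.9 294.9 294.9 293.3 282.5
 272.1 263.  255.1 249.1] [335. 335. 335. 335. 335. 335. 335. 335. 335. 335. 239. 223. 221. 223.
 223. 226.] [-0.076 -0.076 -0.076 -0.076 -0.076 -0.076 -0.076 -0.076 -0.076 -0.076
 -0.063 -0.101 -0.141 -0.177 -0.208 -0.233]
4.6 0 c0 -0.10933652828996175 th,thd at last t -0.05400829098671525 -0.11552520125093145 [] amp 0.05956187740744477 rms [0.02996182]
4.65 0 c0 -0.10933652828996175 th,thd at last t -0.0543135315512065 -0.11532361266685873 [] amp 0.059707941224603156 rms [0.0298176]
4.7 0 c0 -0.10933652828996175 th,thd at last t -0.05463277600004388 -0.11504614585368347 [] amp 0.059865749531889875 rms [0.02967332]
4.6 1 c0 -0.10933652828996175 th,thd at last t -0.06075644548947467 -0.3152291132048084 [-0.14529335] amp 0.09158297759075822 rms [0.02083969]
4.65 1 c0 -0.10933652828996175 th,thd at last t -0.06154619749405644 -0.30783691421046566 [-0.1439904] amp 0.09039121250055643 rms [0.02098565]
4.7 1 c0 -0.10933652828996175 th,thd at last t -0.06228586761135677 -0.30037288637657805 [-0.14272828] amp 0.08924071678226934 rms [0.02113432]
```

```bash
sed -i "s/    ys,xs=np.nonzero(m); u0/    k,l,st,_=cv2.connectedComponentsWithStats(m); m=(l==1+st[1:,4].argmax()).astype(np.uint8)\n    ys,xs=np.nonzero(m); u0/; s/h\[...,0\]<16)/h[...,0]<16)\&(h[...,0]>4)/" track.py; python3 track.py a
```

```text
rest (np.float64(-28.42170742781414), np.float64(311.94804074375463), np.float64(359.0), np.float64(344.0))
-100.9363575137282 [318.  325.6 330.9 334.6 334.9 333.1 328.8 322.3 313.8 303.7 293.1 359.1
 359.1 359.1 359.1 359.1] [225. 227. 228. 230. 230. 229. 228. 226. 225. 223. 221. 312. 312. 312.
 312. 312.] [ 0.031  0.059  0.078  0.091  0.093  0.086  0.07   0.047  0.016 -0.021
 -0.061  0.198  0.198  0.198  0.198  0.198]
4.6 0 c0 0.6349057156071114 th,thd at last t 0.15785447874178948 3.1292939679779335 [] amp 0.6983556973582385 rms [0.30180241]
4.65 0 c0 0.6349057156071114 th,thd at last t 0.16957217289395995 3.130776630029788 [] amp 0.6943110345377775 rms [0.30878733]
4.7 0 c0 0.6349057156071114 th,thd at last t 0.18101039172532413 3.1286695442933476 [] amp 0.6898457293387239 rms [0.31576828]
4.6 1 c0 0.6349057156071114 th,thd at last t 0.06519999815173393 0.38729062079279447 [0.14120622] amp 0.10648757798598872 rms [0.06099247]
4.65 1 c0 0.6349057156071114 th,thd at last t 0.06621725543637154 0.3797583267169813 [0.13970137] amp 0.10514020089785482 rms [0.06102983]
4.7 1 c0 0.6349057156071114 th,thd at last t 0.06717957700433788 0.3721503577045294 [0.13824239] amp 0.10383985166673206 rms [0.0610683]
```

```bash
sed -i "s/m=(l==1+st\[1:,4\].argmax()).astype(np.uint8)/m=((st[:,4]>600)[l]\&(l>0)).astype(np.uint8)/" track.py; python3 track.py a
```

```text
rest (np.float64(-312.0410384248895), np.float64(223.23555717403735), np.float64(194.53125), np.float64(320.5))
-100.9363575137282 [318.  325.6 330.9 334.6 334.9 333.1 328.8 322.3 313.8 303.7 293.1 282.5
 272.1 263.  255.1 249.1] [225. 227. 228. 230. 230. 229. 228. 226. 225. 223. 221. 223. 221. 223.
 223. 226.] [ 0.031  0.059  0.078  0.091  0.093  0.086  0.07   0.047  0.016 -0.021
 -0.061 -0.101 -0.141 -0.177 -0.208 -0.233]
4.6 0 c0 -0.10933652828996175 th,thd at last t -0.15493620258301474 -0.5711334879354287 [] amp 0.19854671204365093 rms [0.01544215]
4.65 0 c0 -0.10933652828996175 th,thd at last t -0.1568393671950716 -0.5653343094420586 [] amp 0.19844298901432314 rms [0.01695189]
4.7 0 c0 -0.10933652828996175 th,thd at last t -0.15871130321876628 -0.5588018217250748 [] amp 0.19830547673864193 rms [0.01848265]
4.6 1 c0 -0.10933652828996175 th,thd at last t -0.1500983623853639 -0.42796314225298454 [-0.08355861] amp 0.1765930810369368 rms [0.00052902]
4.65 1 c0 -0.10933652828996175 th,thd at last t -0.1510532962859213 -0.41132531435123454 [-0.08161373] amp 0.1750478483882573 rms [0.00045793]
4.7 1 c0 -0.10933652828996175 th,thd at last t -0.15192570891324114 -0.394482336342885 [-0.07972982] amp 0.1735686342945888 rms [0.0007367]
```

Fit is excellent (rms 0.0005 rad, amplitude 0.175 rad, ω=4.65). Planning a 16-row swing-cancelling move of +101 mm.

```bash
cat > plan.py <<'E'
import sys; from track import *
def plan(tag,N,D=None,w=4.65,h=.1):
    t,ty,F,th=run(tag); T=t-t[-1]-.05
    A=np.c_[np.cos(w*T),np.sin(w*T),np.ones_like(T)]; x,r=np.linalg.lstsq(A,th,rcond=None)[:2]
    s0=np.array([x[0],x[1]*w]); print('ty',ty,'state',s0,'amp',np.hypot(x[0],x[1]),'tip mm',580*np.hypot(x[0],x[1]),'off',x[2],'rms',np.sqrt(r/len(T)))
    D=-ty if D is None else D
    Ph=lambda a:np.array([[np.cos(w*a),np.sin(w*a)/w],[-w*np.sin(w*a),np.cos(w*a)]])
    k=w*w/9.81
    # p[1..N] mm ; v_k=(p_k-p_{k-1})/h ; dv at time i*h, i=0..N
    Dif=np.zeros((N+1,N)) 
    V=(np.eye(N)-np.eye(N,k=-1))/h
    Dif[:N]+=V; Dif[1:]-=V
    G=np.array([Ph((N-i)*h)@[0,-k/1000] for i in range(N+1)]).T@Dif
    Aeq=np.vstack([G,np.eye(N)[-1]]); b=np.r_[-(Ph(N*h)@s0),D]
    H=Dif.T@Dif; K=np.block([[H,Aeq.T],[Aeq,np.zeros((3,3))]])
    p=np.linalg.solve(K,np.r_[np.zeros(N),b])[:N]
    sh=p/400; 
    for j in range(0,N,8):
        base=0 if j==0 else round(sh[j-1],3); print((np.round(sh[j:j+8],3)-base).round(3))
    q=np.round(sh,3)*400; dv=Dif@q; s=s0.copy(); tr=[]
    for i in range(N+1):
        s=s+[0,-k/1000*dv[i]]; tr.append(s[0]); s=Ph(h)@s if i<N else s
    print('mm',q.round(),'theta',np.round(tr,3),'end',s)
if __name__=='__main__': plan(sys.argv[1],int(sys.argv[2]))
E
python3 plan.py a 16
```

```text
ty -100.9363575137282 state [-0.16737044 -0.23841778] amp 0.17504784838825732 tip mm 101.52775206518925 off -0.08161373062604427 rms [0.00045793]
[-0.004 -0.007 -0.002  0.012  0.039  0.076  0.121  0.168]
[0.043 0.078 0.102 0.112 0.111 0.103 0.092 0.084]
mm [ -2.  -3.  -1.   5.  16.  30.  48.  67.  84.  98. 108. 112. 112. 108.
 104. 101.] theta [-0.167 -0.169 -0.136 -0.081 -0.016  0.041  0.081  0.097  0.09   0.068
  0.038  0.009 -0.009 -0.017 -0.015 -0.007 -0.   ] end [-0.00038707 -0.00091056]
```

Gentle and bounded. Executing it, then measuring.

```bash
python3 -m creep '[[1,[0,-0.004,0],[0,0,0]],[1,[0,-0.007,0],[0,0,0]],[1,[0,-0.002,0],[0,0,0]],[1,[0,0.012,0],[0,0,0]],[1,[0,0.039,0],[0,0,0]],[1,[0,0.076,0],[0,0,0]],[1,[0,0.121,0],[0,0,0]],[1,[0,0.168,0],[0,0,0]]]' && python3 -m creep '[[1,[0,0.043,0],[0,0,0]],[1,[0,0.078,0],[0,0,0]],[1,[0,0.102,0],[0,0,0]],[1,[0,0.112,0],[0,0,0]],[1,[0,0.111,0],[0,0,0]],[1,[0,0.103,0],[0,0,0]],[1,[0,0.092,0],[0,0,0]],[1,[0,0.084,0],[0,0,0]]]'
python3 shoot.py b 20; python3 plan.py b 16
```

```text
time_s: 6.75
tcp_pos: [510.6, 240.3, 263.6]
ee_rot: [-0.044, 0.999, -0.0, 0.0]
ft_force: [3.3, -1.4, 4.8]
grip_width: 0.271
finger_force: 30.0
time_s: 7.55
tcp_pos: [507.6, 274.1, 263.6]
ee_rot: [-0.044, 0.999, 0.0, 0.0]
ft_force: [3.0, 2.5, 4.8]
grip_width: 0.274
finger_force: 30.0
[507.62583612 274.11494624 263.59669224] [-8.83014671e-02  9.96093676e-01  4.89000699e-04] [3.00409094 2.47675381 4.81948627]
7.55 8.5
ty -1.3198537105465555 state [-0.00133638  0.05526757] amp 0.01196039251003773 tip mm 6.937027655821883 off -0.06859194041748676 rms [0.00173427]
[0.001 0.003 0.005 0.007 0.009 0.01  0.011 0.011]
[-0.001 -0.003 -0.004 -0.006 -0.007 -0.008 -0.008 -0.008]
mm [0. 1. 2. 3. 4. 4. 4. 4. 4. 3. 3. 2. 2. 1. 1. 1.] theta [-0.001  0.003  0.006  0.008  0.008  0.006  0.004  0.001 -0.001 -0.003
 -0.003 -0.003 -0.002 -0.001  0.     0.     0.   ] end [ 1.56291918e-04 -5.58770526e-05]
```

View pics/b.png

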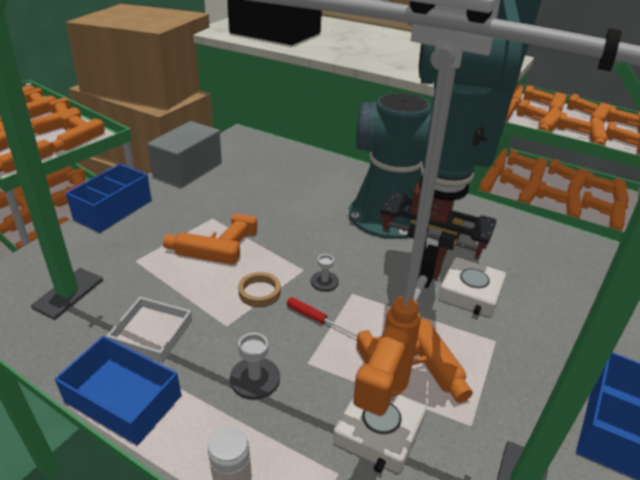

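The load now hangs beside the window with only a small swing. The left edge (357,385) is near shell_b's end (358,345), so I'll restrict tracking to rows below 370.

```bash
sed -i "s/m\[:305\]=0/m[:370]=0/" track.py; sed -i "s/>600)/>300)/" track.py; python3 plan.py b 16; python3 -c "
from track import *
t,ty,F,th=run('b');print(F[:,2].round(1),F[:,3].round(1))"
```

```text
ty -1.3198537105465555 state [-0.00037134  0.07231326] amp 0.015555670772584212 tip mm 9.022289048098843 off -0.06604904654277817 rms [0.00024861]
[0.001 0.003 0.006 0.009 0.011 0.013 0.013 0.013]
[-0.002 -0.004 -0.006 -0.008 -0.009 -0.01  -0.01  -0.01 ]
mm [0. 1. 2. 4. 4. 5. 5. 5. 4. 4. 3. 2. 2. 1. 1. 1.] theta [-0.     0.006  0.01   0.011  0.01   0.007  0.003  0.    -0.003 -0.004
 -0.004 -0.003 -0.002 -0.001  0.     0.     0.   ] end [ 0.00029543 -0.00015272]
[356.2 356.1 355.3 355.  354.2 353.1 352.1 351.1 350.  349.1 348.1 347.5
 347.1 346.8 346.8 347.2 347.7 348.4 349.4 350.3] [388.  388.  388.  387.5 387.5 387.  387.  386.5 386.5 386.5 386.  386.
 386.  386.  386.  386.  386.  386.  386.5 386.5]
```

```bash
python3 -m creep '[[1,[0,0.001,0],[0,0,0]],[1,[0,0.003,0],[0,0,0]],[1,[0,0.006,0],[0,0,0]],[1,[0,0.009,0],[0,0,0]],[1,[0,0.011,0],[0,0,0]],[1,[0,0.013,0],[0,0,0]],[1,[0,0.013,0],[0,0,0]],[1,[0,0.013,0],[0,0,0]]]' && python3 -m creep '[[1,[0,-0.002,0],[0,0,0]],[1,[0,-0.004,0],[0,0,0]],[1,[0,-0.006,0],[0,0,0]],[1,[0,-0.008,0],[0,0,0]],[1,[0,-0.009,0],[0,0,0]],[1,[0,-0.01,0],[0,0,0]],[1,[0,-0.01,0],[0,0,0]],[1,[0,-0.01,0],[0,0,0]]]'
python3 shoot.py c 24; python3 plan.py c 16
```

```text
time_s: 9.35
tcp_pos: [507.2, 278.7, 263.6]
ee_rot: [-0.044, 0.999, -0.0, 0.0]
ft_force: [2.9, -1.2, 5.7]
grip_width: 0.271
finger_force: 30.0
time_s: 10.15
tcp_pos: [507.5, 275.5, 263.7]
ee_rot: [-0.044, 0.999, 0.0, 0.001]
ft_force: [4.6, 2.8, 5.5]
grip_width: 0.271
finger_force: 30.0
[507.54058665 275.53675994 263.65364902] [-8.84812809e-02  9.96077804e-01  2.66891340e-04] [4.62282508 2.82958335 5.46475843]
10.15 11.3
ty 0.10397654212135539 state [ 0.00305649 -0.00226655] amp 0.003095109571021344 tip mm 1.7951635511923794 off -0.06520073507775287 rms [0.00027329]
[ 0.     0.     0.    -0.    -0.    -0.001 -0.001 -0.002]
[0.    0.    0.    0.    0.001 0.001 0.001 0.002]
mm [ 0.  0.  0. -0. -0. -0. -0. -1. -1. -1. -1. -1. -0. -0. -0. -0.] theta [ 0.003  0.003  0.001  0.    -0.001 -0.002 -0.002 -0.002 -0.001 -0.
  0.     0.001  0.001  0.001  0.001  0.001 -0.   ] end [-0.00047141 -0.00198197]
```

Swing is down to about 1.8 mm at the tip. I'll check the tip's position against the window in the picture.

Run:
```python
from h import *
D=np.load('c.npz')['im'].astype(float).mean(0).astype(np.uint8)
print(proj(cam('scene'),[662.7,289.2,100]),proj(cam('scene'),[662.7,289.2,48]))
t=snapshot('top'); print(proj(cam('top'),[662.7,289.2,100]))
a=cv2.resize(D[350:450,330:430],(400,400),interpolation=cv2.INTER_CUBIC)
b=cv2.resize(t[110:210,150:250],(400,400),interpolation=cv2.INTER_CUBIC)
cv2.imwrite('pics/chk.png',np.hstack([a,b])[...,::-1])
```

```text
[385.03131758 397.90545769] [381.62691418 416.02049465]
[202.51101939 158.59400787]
```

View pics/chk.png

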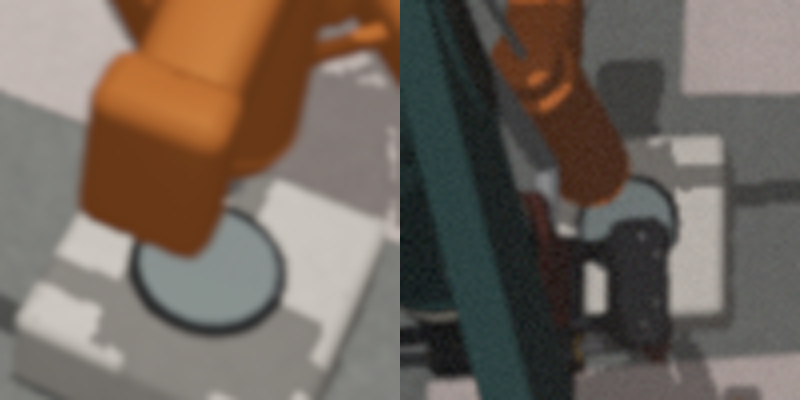

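The tip (scene about 387,397) lies within about 2 px of the predicted (385,398) over the window centre, and the top view agrees. Holding for more than 5 s, then measuring again.

```bash
python3 -m creep '[[1,[0,0,0],[0,0,0]],[1,[0,0,0],[0,0,0]],[1,[0,0,0],[0,0,0]],[1,[0,0,0],[0,0,0]],[1,[0,0,0],[0,0,0]],[1,[0,0,0],[0,0,0]],[1,[0,0,0],[0,0,0]],[1,[0,0,0],[0,0,0]]]' >/dev/null
python3 -m creep '[[1,[0,0,0],[0,0,0]],[1,[0,0,0],[0,0,0]],[1,[0,0,0],[0,0,0]],[1,[0,0,0],[0,0,0]],[1,[0,0,0],[0,0,0]],[1,[0,0,0],[0,0,0]],[1,[0,0,0],[0,0,0]],[1,[0,0,0],[0,0,0]]]' >/dev/null
python3 -m creep '[[1,[0,0,0],[0,0,0]],[1,[0,0,0],[0,0,0]],[1,[0,0,0],[0,0,0]],[1,[0,0,0],[0,0,0]],[1,[0,0,0],[0,0,0]],[1,[0,0,0],[0,0,0]],[1,[0,0,0],[0,0,0]],[1,[0,0,0],[0,0,0]]]' >/dev/null
python3 -m creep '[[1,[0,0,0],[0,0,0]],[1,[0,0,0],[0,0,0]],[1,[0,0,0],[0,0,0]],[1,[0,0,0],[0,0,0]],[1,[0,0,0],[0,0,0]],[1,[0,0,0],[0,0,0]],[1,[0,0,0],[0,0,0]],[1,[0,0,0],[0,0,0]]]' >/dev/null
python3 -m creep '[[1,[0,0,0],[0,0,0]],[1,[0,0,0],[0,0,0]],[1,[0,0,0],[0,0,0]],[1,[0,0,0],[0,0,0]],[1,[0,0,0],[0,0,0]],[1,[0,0,0],[0,0,0]],[1,[0,0,0],[0,0,0]],[1,[0,0,0],[0,0,0]]]'
python3 shoot.py d 24; python3 plan.py d 8 | head -1
```

```text
time_s: 15.4
tcp_pos: [507.5, 275.5, 263.6]
ee_rot: [-0.044, 0.999, 0.0, 0.0]
ft_force: [4.3, 2.2, 5.4]
grip_width: 0.272
finger_force: 30.0
[507.53440221 275.50075557 263.63619419] [-8.84599686e-02  9.96079720e-01  1.58998275e-04] [4.25873488 2.17096235 5.37931063]
15.4 16.55
ty 0.06866114260526252 state [0.0027156 0.003916 ] amp 0.0028431819850021274 tip mm 1.6490455513012339 off -0.06508902051555497 rms [0.00030022]
```

Still (1.6 mm) for over 6 s. Letting go, then lifting clear.

```bash
python3 -m creep '[[0,[0,0,0],[0,0,0]],[0,[0,0,0],[0,0,0]],[0,[0,0,0],[0,0,0]],[0,[0,0,0],[0,0,0]],[0,[0,0,0],[0,0,0]],[0,[0,0,0],[0,0,0]],[0,[0,0,0],[0,0,0]],[0,[0,0,0],[0,0,0]]]'
python3 -m creep '[[0,[0,0,0],[0,0,0]],[0,[0,0,0],[0,0,0]],[0,[0,0,-0.03],[0,0,0]],[0,[0,0,-0.08],[0,0,0]],[0,[0,0,-0.13],[0,0,0]],[0,[0,0,-0.18],[0,0,0]],[0,[0,0,-0.22],[0,0,0]],[0,[0,0,-0.25],[0,0,0]]]'
cp d.npz dd.npz; python3 shoot.py f 24
python3 - <<'E'
from h import *
d=np.load('d.npz');f=np.load('f.npz')
np.savez('f.npz',t=f['t'],im=f['im'],tcp=d['tcp'])
E
python3 plan.py f 8|head -1
```

```text
time_s: 17.4
tcp_pos: [507.0, 275.4, 263.5]
ee_rot: [-0.044, 0.999, -0.0, 0.0]
ft_force: [-0.3, 0.6, 0.2]
grip_width: 0.963
finger_force: 0.0
time_s: 18.2
tcp_pos: [507.4, 275.6, 365.7]
ee_rot: [-0.044, 0.999, 0.0, 0.001]
ft_force: [-0.3, 0.6, 0.8]
grip_width: 1.002
finger_force: 0.0
[507.44080923 275.61018373 365.72739968] [-8.86329950e-02  9.96064176e-01  5.91637374e-04] [-0.31936279  0.57438326  0.77177749]
18.2 19.35
ty 0.06866114260526252 state [ 0.00261614 -0.00386132] amp 0.0027447666117391373 tip mm 1.5919646348086995 off -0.06514899743780068 rms [0.00028629]
```

View pics/f.png

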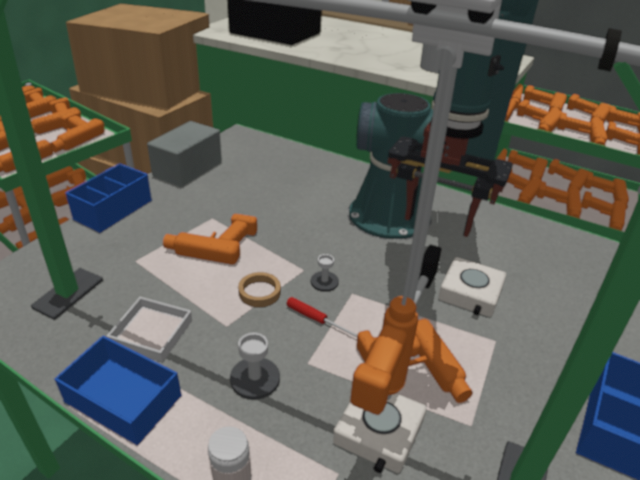

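The gripper is clear above the handle (430,265). The load hangs still over the window, in the same position as before release, and everything else is in place. Handing in.

```bash
python3 -c "
from station import env
print(env.hand_in())"
```

```text
the job is handed in; nothing more can be done
None
```

The job is handed in at about 19.4 s of the 48 s allowed: the housing hangs over the centre of the target lamp's window (to within a few mm by my measurement), with about 1.6 mm of swing left at the tip; I held it still for over 6 s before letting go, and the cup and the loose items look unmoved in the last picture.

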